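# Dock the hall flashlight and fit its diffuser cap

### The job

Make the red flashlight ready as the night light by the door: first turn it, where it stands in its charging cradle, until its brass charging strip squarely faces the pins of the charging post, then press the white diffuser cap straight down onto its lens end, through the click and on until it sits fully home. Finish while still holding the cap pressed down firmly, the flashlight upright in its cradle with the strip still facing the pins, and leave the dispenser, the key dish and the ski boot buckles where they are.

Things in the scene. Friction and masses are not known exactly. Their poses are not given: they have to be found in the camera images.
- cradle: Fixed black charging cradle. Origin on the shelf, on the axis of its round flashlight socket; x points from there to the charging post. Base plate 120 x 78 x 8 mm; socket tube 43 mm outside, 30 mm bore, rim 45 mm above the shelf. The flashlight stands on the socket's floor, 8 mm above the shelf, turns freely with about 1 mm play, and is held only by its weight.
- charge_pins (a point): Middle of the two brass pins in the dark window of the charging post, on the face towards the flashlight, 15.5 mm from the socket's axis and 69 mm above the shelf; axes as the cradle's. The post is a grey block 30 (x) x 34 (y) mm, its near face 19 mm from the axis, its top 90 mm above the shelf, with a green lamp on top.
- flashlight: Loose red aluminium flashlight, about 260 g, standing tail down in the cradle. Origin at the centre of its tail end; z along it to the lens; x points from its axis to the charging strip: it faces the pins when its x runs along the cradle's x. 155 mm long, tube 28 mm thick up to 108 mm. It starts 0.7 to 1.9 rad clockwise (seen from above) of facing the pins.
- flashlight_top (a point): Centre of the flashlight's flat top (lens end), 163 mm above the shelf; axes as the flashlight's. Going down from it: bezel widening from 35 to 40 mm thick in the first 6.5 mm, 40 mm thick to 8 mm; groove 33 mm thick to 18 mm; head 40 mm thick to 35 mm; cone down to 28 mm thick at 47 mm. Bezel and head can be gripped from above to turn it.
- charge_strip (a point): Middle of the charging strip (two brass patches on black, 30 mm tall) on the side of the flashlight's tube, 15.5 mm from its axis, 67 mm from its tail; axes as the flashlight's. A white line 6 mm wide runs from it up the side, over the bezel and onto the flat top.
- cap: Loose diffuser cap, about 50 g, standing on the shelf with its open end down. Origin at the centre of its open foot, z up. 50 mm tall: below, a black collar 54 mm in diameter, 18 mm tall, with a 43 mm bore that fits over the flashlight's bezel; above, a white round dome 45 mm in diameter, 32 mm tall, flat on top, to grip or press.
- cap_center (a point): Centre of the cap, on its axis, 25 mm above its foot (7 mm above the foot of the dome); axes as the cap's. How the cap is turned about its axis does not matter.
- cap_roof (a point): Middle of the cap's inner roof, 18 mm above its foot; it rests on the flashlight's flat top when the cap is home. Four sprung snap tabs in the bore touch the bezel when the roof is still about 11 mm above the top, resist with up to 8 to 14 N until it is 6 mm above, then spring into the groove with a click (the force drops) 4 to 5 mm above; press on from there.
- dispenser: Bystander: loose hard clear plastic push dispenser with white pump head, 62 mm in diameter, 156 mm tall. Origin under its centre.
- key_dish: Bystander: loose blue ceramic key dish with keys, 110 mm in diameter, 24 mm tall. Origin under its centre.
- buckle_a: Bystander: loose black plastic ski boot buckle, 84 (x) x 26 x 21 mm. Origin under its centre.
- buckle_b: Bystander: the second ski boot buckle, as the first.
There are look-alikes about, which are no part of the job. Of the things that look like the cradle, take the one that is farthest to the robot's right at the start.

How it is judged:
On the way, in this order (a step that is already met when the one before it is completed fails the run):
1. the flashlight stands upright in its cradle, turned so that its charging strip faces the pins within 15 degrees, the cap not yet on it (x of charge_strip in the frame of cradle above 0.012 m and y of charge_strip in the frame of cradle between -0.004 and 0.004 m and angle between flashlight's own z axis and vertical below 0.08 rad and distance between cap_roof and flashlight_top above 0.03 m), for 0.2 s.
2. the cap is through the click and fully home on the flashlight: its inner roof on the flat top (z of cap_roof in the frame of flashlight below 0.1565 m and horizontal distance between cap_roof and flashlight_top below 0.003 m and angle between the z axis of cap and the z axis of flashlight, either way round below 0.07 rad), for 0.2 s.
At the end, for the whole second after the job is handed in: The robot still presses: the cap bears on the flashlight with over 4 N and is fully home (inner roof within 1.5 mm of the flat top, 3 mm sideways, 4 degrees); the flashlight stands upright (4.5 degrees) on its socket floor, its strip facing the pins within 15 degrees (all of step 2 and contact force between cap and flashlight above 4 N and contact force between any of the fingers, the arm and cap above 2 N and x of charge_strip in the frame of cradle above 0.012 m and y of charge_strip in the frame of cradle between -0.004 and 0.004 m and angle between flashlight's own z axis and vertical below 0.08 rad and height (world z) of flashlight below 0.012 m); the arm keeps its last pose, push and grip.
It fails at once if a bystander (dispenser, key dish or a buckle) is moved by more than 20 mm (distance of any of dispenser, key_dish, buckle_a, buckle_b from where it was at the start of the episode above 0.02 m).
It fails at once if the flashlight is lifted out of its socket (height (world z) of flashlight above 0.045 m).
It also fails if it takes over 54 s, if anything falls off the work surface, if the arm or the gripper's body presses on something with over 40 N, if the wrist force passes 120 N, or if a joint passes its speed limit or range.

### The arm

A 6-joint arm with a two-finger parallel gripper is mounted at the origin on the work surface. World frame = base frame: x ahead of the robot, y to its left, z up, the work surface at z = 0. Lengths are in m, angles in rad, forces in N, time in s.
With the tool pointing down it reaches from about 0.35 to 0.775 m from the base axis. Payload 5.5 kg.
Tool frame: the origin (TCP) lies midway between the tips of the shut fingers; the grasp point (between the pads) lies env.grasp_offset behind it (env.grasp_offset is the distance from the TCP to the grasp point, in m); z points along the fingers, y is the line along which they close (so a half turn about z gives the same grasp; the last joint's range is limited). The gripper opens to 85 mm and grips with 20 to 120 N. Pads are 22 mm wide; open, the fingers measure 114 mm over their backs; the gripper's body (76 mm by 85 mm) begins 54 mm behind the grasp point. The pads swing forward as they close: fully open they stand 13 mm farther back than shut.
Start: joints at [-1.369, 0.313, 0.046, 1.304, 0, 1.431], TCP at [0.193, -0.542, 0.205] pointing down, gripper open.
Joint ranges: [-2.76, 2.76], [-0.86, 1.69], [-1.03, 1.26], [-2.2, 2.34], [-1.47, 1.5], [-3.14, 3.14]. Speed limits (rad/s): [2.57, 2.57, 3.14, 3.14, 3.14, 3.14].

### API

Orientations are given as a unit quaternion [w, x, y, z].
In Python, from workcell import monitor, viewer, order, env gives the robot as it stands.
- The arm moves only by the tool carry_out, never from a script. Its argument "plan" is a list that holds one entry, the list of rows, each a list of 7 numbers: the turn, a rotation vector about the world's x, y, z in rad, then the shift along the world's x, y, z in mm, then the finger opening in mm, from 0 to 85.4. A call has 1 to 20 rows; each row is the pose to reach, as a shift and turn from the pose commanded when the call began; what a row does not reach only later rows make up. A row lasts 1/10 s, in which the tool goes at most 50 mm and 8.59 degrees, less where a joint would pass 70% of its speed; a pose out of reach is approached as far as the arm can. A call with a gripper value outside its range is refused whole. The fingers move at their own pace and stop on an object; "squeeze" is the grip in N (left out, the last holds). Time passes only in rows, so rows that repeat a pose let the fingers close. It gives the time, the measured TCP pose, the force, the opening and the grip force at its end, in the units of the state.
- monitor.get_state(): the state, without advancing time (a new reading comes with each control period).
- viewer.read_camera(name): name is "scene" or "top"; returns the picture (420x560x3 uint8, red, green, blue); there is no depth.
- viewer.calibration(name): a dict with "K" (3x3 intrinsics, pixels), "eye" and "rotation" of the camera in the world. Camera axes: x right, y down, z forward; pixel columns grow to the right and rows downward; lengths in m; the calibration is good to about 2 mm. A picture is of the moment at which its call begins. calibration takes no time and is no camera call.
- order.hand_in(): hands the job in; it is judged then, once.
The state is a dict: "clock": time; "joint_pos": joint angles; "qvel": joint speeds; "tau": joint torques, N m; "tcp_pos": TCP position; "orientation": TCP orientation; "wrist_force": force on the tool from outside, world axes, zero at the start; "ft_torque": the same for the moment, N m; "finger_gap": finger opening in m; "grip_force": force on a finger pad.
Only numpy, scipy, OpenCV 4.12 (cv2) and the standard library are available. Lean on these libraries where they do the work, as an engineer would, in place of code of your own. Each camera call takes 0.05 s, during which the arm holds its last target. There are 200 camera calls.

## Working session

There is one attempt and no reset: what is moved stays moved. The work goes in short steps, Python scripts to look and compute and a tool call to move; the robot and the scene stay as the last step left them, time stands still between calls to the robot, and variables do not carry over. Pictures are saved under pics/ and viewed, at most 10 in all, crops included, and the job is handed in when it is done.

Besides the shell and the picture viewer there is one more tool, called after "Call:" by a JSON object that holds its "fn" and its "kwargs", one argument or row to a line. carry_out: Moves the arm, as the interface text tells. Its arguments: {"type":"object","properties":{"plan":{"type":"array","items":{"type":"array","items":{"type":"array","items":{"type":"number"}}}},"squeeze":{"type":"number"}},"required":["plan"]}

```bash
mkdir -p pics
cat > h.py <<'E'
import numpy as np, cv2
from workcell import monitor, viewer, order, env
def ray(name,u,v):
    c=viewer.calibration(name); d=np.array(c["rotation"])@np.linalg.inv(c["K"])@np.array([u,v,1.])
    return np.array(c["eye"],float),d
def plane(name,u,v,z):
    e,d=ray(name,u,v); return e+d*(z-e[2])/d[2]
def proj(name,p):
    c=viewer.calibration(name); q=np.array(c["K"])@np.array(c["rotation"]).T@(np.array(p)-c["eye"]); return q[:2]/q[2]
def pic(name,f=None):
    a=viewer.read_camera(name)
    if f: cv2.imwrite(f,cv2.cvtColor(a,cv2.COLOR_RGB2BGR))
    return a
E
python3 - <<'E'
from h import *
for n in ("scene","top"):
    pic(n,f"pics/{n}0.png"); c=viewer.calibration(n); print(n,c["K"],c["eye"],c["rotation"])
print(monitor.get_state(), env.grasp_offset)
E
```

```text
scene [[513.15755725   0.         283.14040628]
 [  0.         513.15755725 209.8320261 ]
 [  0.           0.           1.        ]] [ 1.47935535 -0.38817319  1.18756854] [-0.30234735  0.75620875  0.54290524 -0.20491046]
top [[476.71265734   0.         276.81306811]
 [  0.         476.71265734 211.10924632]
 [  0.           0.           1.        ]] [ 0.30348559 -0.06071079  1.22624184] [-0.08029692  0.73703106 -0.66679633  0.07563255]
{'clock': 0.1, 'joint_pos': array([-1.36856651e+00,  3.13957543e-01,  4.50699771e-02,  1.30361253e+00,
        5.37307576e-05,  1.43120047e+00]), 'qvel': array([-0.00097318, -0.0022228 ,  0.00207867, -0.00068941,  0.00097755,
        0.00068462]), 'tau': array([ 2.84725327e-03, -4.81723952e+01,  2.99244547e+01,  1.28028542e-02,
       -1.38966047e-04,  6.21802855e-06]), 'tcp_pos': array([ 0.19265023, -0.541222  ,  0.2045705 ]), 'orientation': array([-8.52308422e-04,  9.85429566e-01,  1.70081872e-01,  1.78093624e-07]), 'wrist_force': array([-0.28247262,  0.14530513, -0.35738692]), 'ft_torque': array([-0.01531961, -0.0079646 ,  0.01371871]), 'grip_force': 0.0, 'finger_gap': 0.08512803553873925} 0.0187
```

View pics/scene0.png

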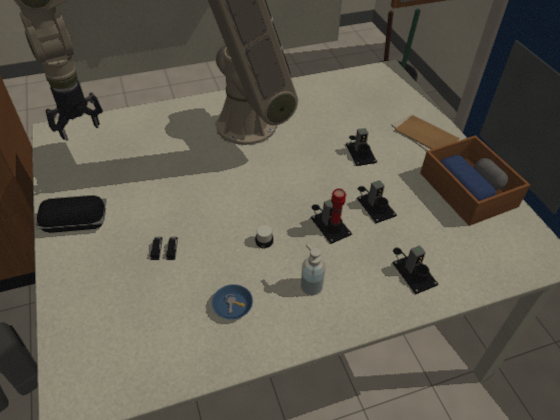

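View pics/top0.png

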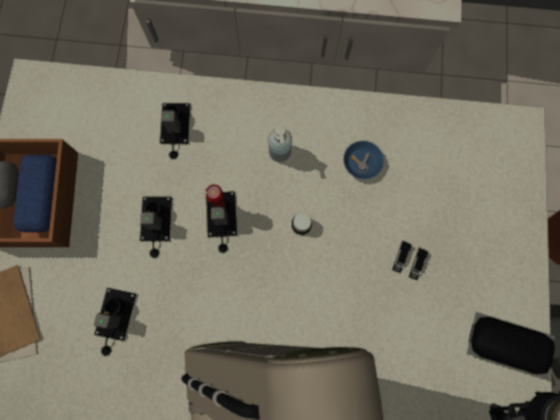

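The scene view shows the red flashlight at (338,200) in the rightmost cradle, with the cap at (264,236). In the top view the flashlight's lens is at (215,192), the post at (219,214) and the cap at (302,223). Next I'll zoom in on both and measure.

```bash
cat >> h.py <<'E'
from scipy.spatial.transform import Rotation as R
def Rm(c): 
    q=c["rotation"]; return R.from_quat([q[1],q[2],q[3],q[0]]).as_matrix()
def ray(name,u,v):
    c=viewer.calibration(name); return np.array(c["eye"],float),Rm(c)@np.linalg.inv(c["K"])@np.array([u,v,1.])
def proj(name,p):
    c=viewer.calibration(name); q=np.array(c["K"])@Rm(c).T@(np.array(p)-c["eye"]); return q[:2]/q[2]
def red(a):
    a=a.astype(int); return ((a[...,0]>70)&(a[...,0]>2*a[...,1])&(a[...,0]>2*a[...,2])).astype(np.uint8)
E
python3 - <<'E'
from h import *
t=cv2.imread("pics/top0.png"); s=cv2.imread("pics/scene0.png")
z=lambda a,x,y,w,h,k:cv2.resize(a[y:y+h,x:x+w],None,fx=k,fy=k,interpolation=cv2.INTER_CUBIC)
A=z(t,195,175,60,80,7); B=z(s,305,180,55,80,7)
cv2.imwrite("pics/zoom0.png",np.hstack([A,B])[:560,:800])
# cap: white blob top
for n,a,(x,y,w,h) in (("top",t,(285,205,35,35)),("scene",s,(250,220,30,30))):
    c=a[y:y+h,x:x+w]; g=c.min(2)
    dk=(c.max(2)<70).astype(np.uint8)
    ys,xs=np.nonzero(dk); print(n,"dark bbox",xs.min()+x,xs.max()+x,ys.min()+y,ys.max()+y)
    hsv=cv2.cvtColor(c,cv2.COLOR_BGR2HSV); m=((hsv[...,1]<25)&(hsv[...,2]>150)).astype(np.uint8)
    ys,xs=np.nonzero(m); print("white",xs.min()+x,xs.max()+x,ys.min()+y,ys.max()+y,xs.mean()+x,ys.mean()+y)
m=red(cv2.cvtColor(t,cv2.COLOR_BGR2RGB)); ys,xs=np.nonzero(m); print("red",xs.min(),xs.max(),ys.min(),ys.max(),len(xs))
print("cap guess",plane("top",302,223,.05),"lens",plane("top",215,192,.163),"post",plane("top",219,214,.09))
# cradle base plate: dark region at z~8mm
d=(t.max(2)<60).astype(np.uint8); d[:,:198]=0; d[:,245:]=0; d[:180]=0; d[240:]=0
d=cv2.morphologyEx(d,cv2.MORPH_OPEN,np.ones((3,3)))
ct=max(cv2.findContours(d,0,2)[0],key=cv2.contourArea); bx=cv2.boxPoints(cv2.minAreaRect(ct)); print(bx)
P=np.array([plane("top",*q,.008)for q in bx]); print(P.round(4),P.mean(0), np.linalg.norm(P[1]-P[0]),np.linalg.norm(P[2]-P[1]))
E
```

```text
top dark bbox 292 311 223 234
white 295 303 216 228 298.2295081967213 222.59016393442624
scene dark bbox 255 272 235 247Traceback (most recent call last):
  File "<stdin>", line 12, in <module>
    return umr_minimum(a, axis, None, out, keepdims, initial, where)
ValueError: zero-size array to reduction operation minimum which has no identity
```

View pics/zoom0.png

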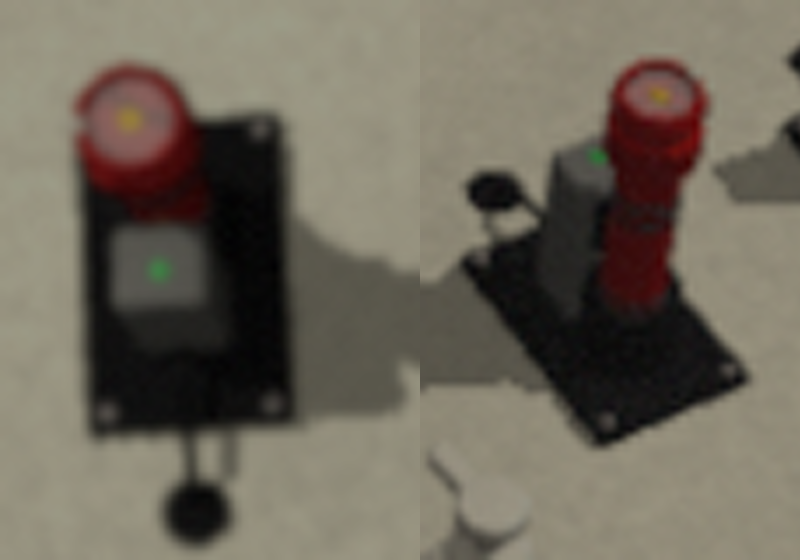

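The zoomed top view shows the lens centre at about (213,192). The white line crosses the bezel's left edge at about (207,191), and the post is directly below. So the flashlight needs a counterclockwise turn of about 90 degrees or a bit more, which I'll measure now.

```bash
cat >> h.py <<'E'
def lineang(a,c,zt=.1597,rs=(.0165,.0195)):
    "world angle of the white line: bezel band sampled around axis at world xy c"
    hs=[]; th=np.radians(np.arange(0,360,3))
    f=a.astype(np.float32)
    for t in th:
        v=[]
        for r,z in((.0172,.1632),(.0180,.161),(.0190,.1585)):
            u=proj("top",[c[0]+r*np.cos(t),c[1]+r*np.sin(t),z])
            p=cv2.getRectSubPix(f,(1,1),(float(u[0]),float(u[1]))).ravel(); v.append((p[1]+p[2])/(p[0]+1))
        hs.append(np.mean(v))
    return th,np.array(hs)
E
python3 - <<'E'
from h import *
t=cv2.imread("pics/top0.png"); tr=t[...,::-1].copy(); s=cv2.imread("pics/scene0.png")
m=red(tr); m[:, :190]=0; m[:,250:]=0
ys,xs=np.nonzero(m); print("red",xs.min(),xs.max(),ys.min(),ys.max(),len(xs))
d=(t.max(2)<60).astype(np.uint8); d[:,:198]=0; d[:,245:]=0; d[:180]=0; d[240:]=0
e=cv2.imread("pics/top0.png")
# base plate corners read from the zoom
C=np.array([[277,113],[292,425],[93,433]])/7+[195,175]
P=np.array([plane("top",*q,.008) for q in C]); print(P.round(4),np.linalg.norm(P[1]-P[0]),np.linalg.norm(P[2]-P[1]))
ax=(P[1]-P[0])/np.linalg.norm(P[1]-P[0]); print("cradle x yaw",np.degrees(np.arctan2(ax[1],ax[0])))
for q,z in (((128,120),.163),((159,270),.092)): print(plane("top",q[0]/7+195,q[1]/7+175,z).round(4))
print("scene lens",plane("scene",305+(657-420)/7,180+95/7,.163),"lamp",plane("scene",305+(598-420)/7,180+157/7,.092))
c=plane("top",128/7+195,120/7+175,.163)
th,h=lineang(tr,c); i=np.argsort(-h)[:12]; print(np.degrees(th[i]).round(),h[i].round(2))
for n,a,(x,y,w,hh) in (("top",t,(285,205,35,35)),("scene",s,(250,220,30,30))):
    k=a[y:y+hh,x:x+w]; print(n,k.min(),k.max())
    cv2.imwrite(f"pics/_{n}.png",cv2.resize(k,(400,400),interpolation=cv2.INTER_CUBIC))
cv2.imwrite("pics/cap0.png",np.hstack([cv2.imread("pics/_top.png"),cv2.imread("pics/_scene.png")]))
E
```

```text
red 207 221 186 201 57
[[0.619  0.0776 0.008 ]
 [0.501  0.0579 0.008 ]
 [0.4907 0.1307 0.008 ]] 0.1196108270139651 0.07350272097068242
cradle x yaw -170.5309725968677
[0.5716 0.1085 0.163 ]
[0.537  0.1022 0.092 ]
scene lens [0.57724389 0.10934395 0.163     ] lamp [0.5409416  0.10542095 0.092     ]
[ 93.  96.  99.  90. 102.  87. 105.  84. 108.  81. 111.  45.] [1.67 1.66 1.63 1.61 1.57 1.52 1.47 1.42 1.36 1.3  1.25 1.19]
top 18 160
scene 10 155
```

View pics/cap0.png

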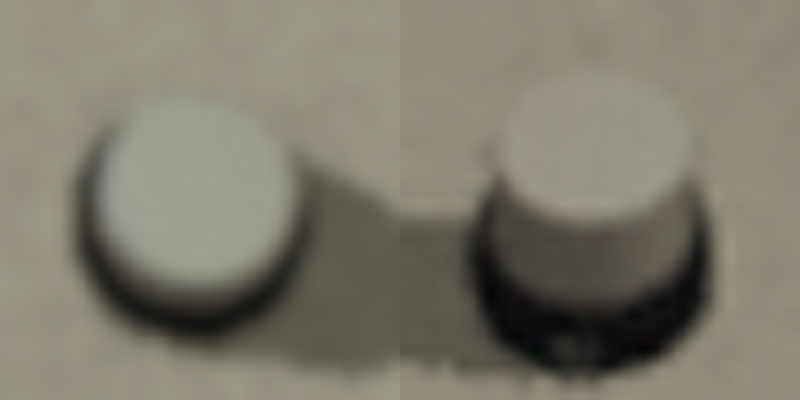

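The cap image shows the dome top centred at about (302,221) in the top view and (264,230) in the scene view. I'll triangulate the cap and check clearances.

Run:
```python
from h import *
f=lambda X,Y,k,x,y:((X+.5)/k-.5+x,(Y+.5)/k-.5+y)
a=f(197,190,400/35,285,205); b=f(195,145,400/30,250,220)
print("cap",plane("top",*a,.05),plane("scene",*b,.05))
k=7
lt=f(128,120,k,195,175); ls=f(657-420,95,k,305,180)
print("lens",plane("top",*lt,.163),plane("scene",*ls,.163))
print("lamp",plane("top",*f(159,270,k,195,175),.092),plane("scene",*f(178,157,k,305,180),.092))
print("disp",plane("top",280,135,.156),"dish",plane("top",364,160,.0))
t=cv2.imread("pics/top0.png")[...,::-1].copy()
for c in ([.5716,.1085],plane("top",*lt,.163)[:2]):
    th,h=lineang(t,c); w=np.clip(h-1.2,0,None)*(abs(th-1.65)<.6); print(np.degrees((w*th).sum()/w.sum()))
```

```text
cap [ 0.54746652 -0.10473536  0.05      ] [ 0.54926364 -0.10315791  0.05      ]
lens [0.5724901 0.1096314 0.163    ] [0.57530584 0.10886589 0.163     ]
lamp [0.53799121 0.10334488 0.092     ] [0.53892392 0.10488888 0.092     ]
disp [ 0.72926764 -0.03059023  0.156     ] dish [ 0.74277304 -0.2591993   0.        ]
95.29366038524256
95.96252183648652
```

Call:
{"fn": "carry_out", "kwargs": {
  "plan": [
    [[0,0,0,0,0,40,85],[0,0,0.7,380,651,40,85],[0,0,0.7,380,651,40,85],[0,0,0.7,380,651,40,85],[0,0,0.7,380,651,40,85],[0,0,0.7,380,651,40,85],[0,0,0.7,380,651,40,85],[0,0,0.7,380,651,40,85],[0,0,0.7,380,651,40,85],[0,0,0.7,380,651,40,85],[0,0,0.7,380,651,40,85],[0,0,0.7,380,651,40,85],[0,0,0.7,380,651,40,85],[0,0,0.7,380,651,40,85],[0,0,0.7,380,651,40,85],[0,0,0.7,380,651,40,85],[0,0,0.7,380,651,40,85],[0,0,0.7,380,651,40,85],[0,0,0.7,380,651,40,85],[0,0,0.7,380,651,40,85]]
  ],
  "squeeze": 25
}}

```text
clock: 2.1
tcp_pos: [0.5721, 0.1078, 0.2456]
orientation: [0.0, 0.868, 0.497, -0.0]
wrist_force: [0.0, 0.2, -0.1]
finger_gap: 0.0847
grip_force: 0.0
```

Call:
{"fn": "carry_out", "kwargs": {
  "plan": [
    [[0,0,0,1,1,-40,85],[0,0,0,1,1,-70,85],[0,0,0,1,1,-95,85],[0,0,0,1,1,-112,85],[0,0,0,1,1,-112,85],[0,0,0,1,1,-112,30],[0,0,0,1,1,-112,30],[0,0,0,1,1,-112,30],[0,0,0,1,1,-112,30],[0,0,0,1,1,-112,30],[0,0,0,1,1,-112,30],[0,0,0,1,1,-112,30]]
  ],
  "squeeze": 25
}}

```text
clock: 3.3
tcp_pos: [0.5749, 0.1103, 0.1349]
orientation: [0.001, 0.867, 0.498, 0.001]
wrist_force: [0.3, -1.6, 4.9]
finger_gap: 0.0324
grip_force: 24.3
```

Call:
{"fn": "carry_out", "kwargs": {
  "plan": [
    [[0,0,0.12,0,0,0,30],[0,0,0.25,0,0,0,30],[0,0,0.38,0,0,0,30],[0,0,0.5,0,0,0,30],[0,0,0.5,0,0,0,30]]
  ],
  "squeeze": 30
}}

```text
clock: 3.8
tcp_pos: [0.5747, 0.1105, 0.1349]
orientation: [0.001, 0.716, 0.698, 0.001]
wrist_force: [-0.4, -0.1, 6.6]
finger_gap: 0.0323
grip_force: 28.5
```

Run:
```python
from h import *
s=monitor.get_state(); print({k:np.round(v,3) for k,v in s.items()})
t=pic("top","pics/top1.png"); c=pic("scene","pics/scene1.png")
z=lambda a,x,y,w,h,k:cv2.resize(a[y:y+h,x:x+w],None,fx=k,fy=k,interpolation=cv2.INTER_CUBIC)
cv2.imwrite("pics/z1.png",np.hstack([z(t,180,160,80,80,5),z(c,300,170,80,80,5)])[...,::-1])
```

```text
{'clock': np.float64(3.8), 'joint_pos': array([ 0.053,  0.359, -0.064,  1.146,  0.   ,  1.65 ]), 'qvel': array([-0.001,  0.   , -0.   ,  0.   ,  0.002,  0.079]), 'tau': array([ -0.173, -45.917,  26.45 ,  -0.108,  -0.065,  -0.654]), 'tcp_pos': array([0.575, 0.111, 0.135]), 'orientation': array([0.001, 0.716, 0.698, 0.001]), 'wrist_force': array([-0.416, -0.082,  6.561]), 'ft_torque': array([0.028, 0.118, 0.042]), 'grip_force': np.float64(28.533), 'finger_gap': np.float64(0.032)}
```

View pics/z1.png

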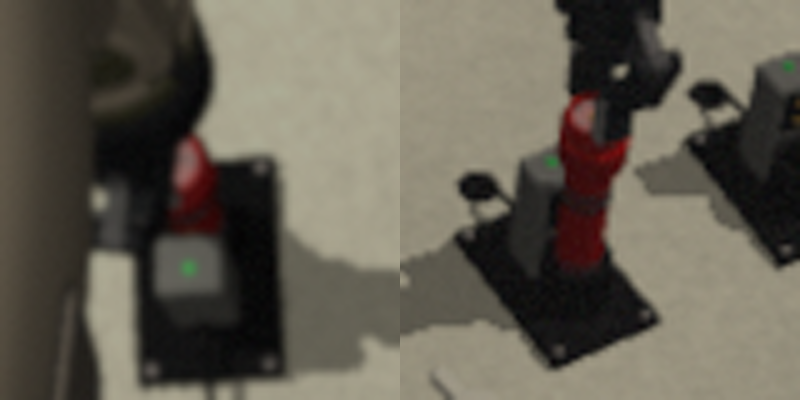

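The picture shows the flashlight upright, with the fingers holding the top of its head and small side forces. I'll finish the turn.

Call:
{"fn": "carry_out", "kwargs": {
  "plan": [
    [[0,0,0.13,0,0,0,30],[0,0,0.26,0,0,0,30],[0,0,0.39,0,0,0,30],[0,0,0.52,0,0,0,30],[0,0,0.65,0,0,0,30],[0,0,0.78,0,0,0,30],[0,0,0.91,0,0,0,30],[0,0,1.04,0,0,0,30],[0,0,1.14,0,0,0,30],[0,0,1.14,0,0,0,30],[0,0,1.14,0,0,0,30],[0,0,1.14,0,0,0,30],[0,0,1.14,0,0,0,30]]
  ]
}}

```text
clock: 5.2
tcp_pos: [0.5748, 0.1104, 0.1349]
orientation: [0.001, 0.228, 0.974, 0.0]
wrist_force: [-0.2, 0.3, 6.9]
finger_gap: 0.0326
grip_force: 28.5
```

Call:
{"fn": "carry_out", "kwargs": {
  "plan": [
    [[0,0,0,0,0,0,85],[0,0,0,0,0,0,85],[0,0,0,0,0,0,85],[0,0,0,0,0,0,85],[0,0,0,0,0,30,85],[0,0,0,0,0,70,85],[0,0,0,0,0,110,85],[0,0,0,-26,-50,110,85],[0,0,0,-26,-100,110,85],[0,0,0,-26,-150,110,85],[0,0,0,-26,-200,110,85],[0,0,0,-26,-214,110,85],[0,0,0,-26,-214,110,85]]
  ]
}}

```text
clock: 6.5
tcp_pos: [0.5475, -0.1068, 0.2429]
orientation: [-0.0, 0.23, 0.973, -0.0]
wrist_force: [0.3, 1.2, 0.1]
finger_gap: 0.0849
grip_force: 0.0
```

Run:
```python
from h import *
t=pic("top","pics/top2.png"); c=pic("scene","pics/scene2.png")
z=lambda a,x,y,w,h,k:cv2.resize(a[y:y+h,x:x+w],None,fx=k,fy=k,interpolation=cv2.INTER_CUBIC)
cv2.imwrite("pics/z2.png",np.hstack([z(t,195,170,57,57,7),z(c,310,180,57,57,7)])[...,::-1])
th,h=lineang(t,[.5725,.1096]); i=np.argsort(-h)[:10]; print(np.degrees(th[i]).round(),h[i].round(2))
```

```text
[195. 198. 192. 189. 201. 204. 186. 300. 303. 321.] [1.6  1.55 1.55 1.49 1.49 1.37 1.35 1.33 1.33 1.32]
```

View pics/z2.png

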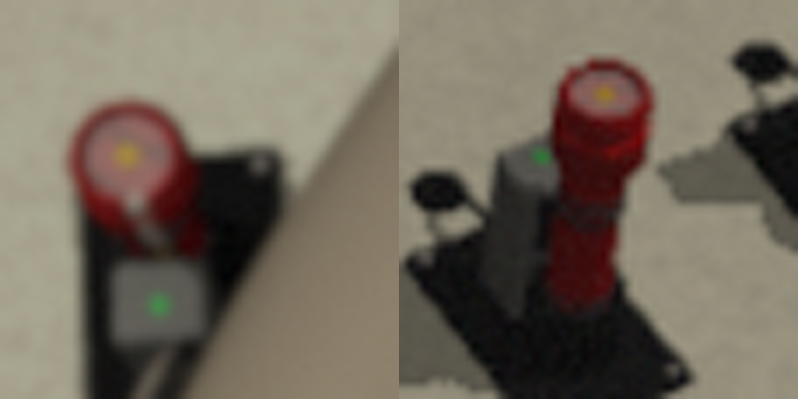

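The picture shows the white line running from (133,205) down the side towards the post, with the flashlight upright. I'll check the angle more carefully using the line lower on the body.

Run:
```python
from h import *
t=cv2.imread("pics/top2.png")[...,::-1].astype(np.float32)
sat=lambda u:(lambda p:(p[1]+p[2])/(p[0]+1))(cv2.getRectSubPix(t,(1,1),(float(u[0]),float(u[1]))).ravel())
# bezel outer circle centre in camera frame from red mask edges at the bezel
m=red(t.astype(np.uint8)); m[:,:195]=0; m[:,232:]=0; m[:180]=0; m[205:]=0
for nm,c in (("lens",[.5725,.1096]),("lamp",[.5715,.1092]),("grip",[.5748,.1104])):
  for r,z in((.0172,.1632),(.0198,.157),(.0202,.142),(.0202,.132),(.0142,.108)):
    th=np.radians(np.arange(160,226,2)); h=np.array([sat(proj("top",[c[0]+r*np.cos(a),c[1]+r*np.sin(a),z])) for a in th])
    w=np.clip(h-h.max()*.8,0,None); print(nm,z,np.degrees((w*th).sum()/w.sum()).round(1),h.max().round(2))
p=plane("top",195+(127.5)/7-.5,170+155.5/7-.5,.163); print("lens now",p)
g=((t[...,1]>1.25*t[...,0])&(t[...,1]>1.25*t[...,2])); g[:, :205]=0; g[:,230:]=0; g[:205]=0; g[225:]=0
ys,xs=np.nonzero(g); l=plane("top",xs.mean(),ys.mean(),.092); print("lamp",l,len(xs), np.degrees(np.arctan2(*(l-p)[1::-1])))
```

```text
lens 0.1632 195.3 1.69
lens 0.157 195.9 1.35
lens 0.142 198.0 1.51
lens 0.132 198.9 1.67
lens 0.108 193.2 1.67
lamp 0.1632 195.4 1.65
lamp 0.157 197.6 1.29
lamp 0.142 198.5 1.59
lamp 0.132 200.2 1.65
lamp 0.108 194.5 1.65
grip 0.1632 195.6 1.62
grip 0.157 194.6 1.61
grip 0.142 195.6 1.33
grip 0.132 196.3 1.52
grip 0.108 189.6 1.54
lens now [0.57245702 0.10995892 0.163     ]
lamp [0.53808138 0.1032396  0.092     ] 9 -168.9399937317288
```

The line is about 5 degrees past facing, which is inside the 15 degree tolerance. Next I'll grip the cap in two perpendicular directions so it gets centred.

Call:
{"fn": "carry_out", "kwargs": {
  "plan": [
    [[0,0,0,1,3,-50,85],[0,0,0,1,3,-100,85],[0,0,0,1,3,-150,85],[0,0,0,1,3,-190,85],[0,0,0,1,3,-210,85],[0,0,0,1,3,-218,85],[0,0,0,1,3,-218,85],[0,0,0,1,3,-218,40],[0,0,0,1,3,-218,40],[0,0,0,1,3,-218,40],[0,0,0,1,3,-218,40],[0,0,0,1,3,-218,40],[0,0,0,1,3,-218,40],[0,0,0,1,3,-218,40]]
  ],
  "squeeze": 25
}}

```text
clock: 8.0
tcp_pos: [0.5487, -0.1009, 0.0255]
orientation: [0.0, 0.228, 0.974, 0.0]
wrist_force: [0.3, 0.2, 0.7]
finger_gap: 0.0402
grip_force: 0.0
```

Run:
```python
from h import *
t=pic("top","pics/top3.png"); c=pic("scene","pics/scene3.png")
z=lambda a,x,y,w,h,k:cv2.resize(a[y:y+h,x:x+w],None,fx=k,fy=k,interpolation=cv2.INTER_CUBIC)
cv2.imwrite("pics/z3.png",np.hstack([z(t,275,195,57,57,7),z(c,235,200,57,57,7)])[...,::-1])
print(monitor.get_state()["finger_gap"],monitor.get_state()["grip_force"])
```

```text
0.04007010107421809 0.0
```

View pics/z3.png

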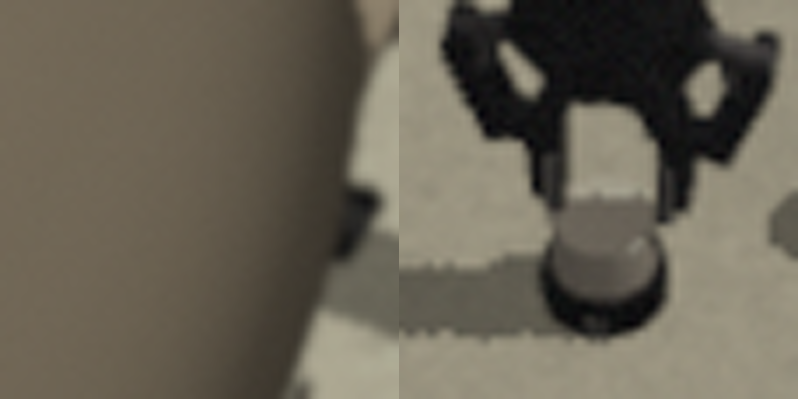

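The scene crop shows the fingers at the dome's rear edge, with inner faces about 95 px (40 mm) apart. They seem to sit behind or above the dome, so I'll check against projections.

Run:
```python
from h import *
q=lambda p:(((proj("scene",p)-[235,200]+.5)*7)+[400,0]).round()
s=monitor.get_state(); T=s["tcp_pos"]; w,x,y,z=s["orientation"]; M=R.from_quat([x,y,z,w]).as_matrix(); print(T,M.round(2).tolist())
for h in(0,.006,.0125,.0187,.03): print(h,[q(T-M[:,2]*h+M[:,1]*k*.02).tolist() for k in(-1,0,1)])
print("cap top centre px now ~",(605,222),plane("scene",235+205/7-.5,200+222/7-.5,.05), plane("scene",235+205/7-.5,200+275/7-.5,.018))
```

```text
[ 0.54867447 -0.10082915  0.02538092] [[-0.9, 0.44, -0.0], [0.44, 0.9, 0.0], [0.0, 0.0, -1.0]]
0 [[566.0, 247.0], [613.0, 252.0], [660.0, 257.0]]
0.006 [[566.0, 238.0], [613.0, 243.0], [660.0, 248.0]]
0.0125 [[566.0, 228.0], [613.0, 233.0], [660.0, 238.0]]
0.0187 [[565.0, 218.0], [613.0, 223.0], [660.0, 228.0]]
0.03 [[565.0, 200.0], [612.0, 206.0], [660.0, 211.0]]
cap top centre px now ~ (605, 222) [ 0.5518441  -0.10512661  0.05      ] [ 0.55371761 -0.10603173  0.018     ]
```

The fingertips really sit about 20 mm behind the TCP, so they closed just above the dome without touching it. I'll open, go 18 mm lower and grip again.

Call:
{"fn": "carry_out", "kwargs": {
  "plan": [
    [[0,0,0,0,0,0,85],[0,0,0,0,0,0,85],[0,0,0,0,-2,0,85],[0,0,0,0,-2,0,85],[0,0,0,0,-2,-8,85],[0,0,0,0,-2,-14,85],[0,0,0,0,-2,-18,85],[0,0,0,0,-2,-18,85],[0,0,0,0,-2,-18,35],[0,0,0,0,-2,-18,35],[0,0,0,0,-2,-18,35],[0,0,0,0,-2,-18,35],[0,0,0,0,-2,-18,35],[0,0,0,0,-2,-18,35],[0,0,0,0,-2,-18,35]]
  ],
  "squeeze": 25
}}

```text
clock: 9.6
tcp_pos: [0.5492, -0.1029, 0.0079]
orientation: [0.0, 0.228, 0.974, -0.0]
wrist_force: [-0.5, -1.1, 3.9]
finger_gap: 0.0441
grip_force: 25.8
```

Gripped at 44 mm, which matches the dome. Now I'll release, turn 90 degrees and re-grip to centre the other axis.

Call:
{"fn": "carry_out", "kwargs": {
  "plan": [
    [[0,0,0,0,0,0,85],[0,0,0,0,0,0,85],[0,0,0,0,0,0,85],[0,0,0,0,0,0,85],[0,0,-1.57,0,0,0,85],[0,0,-1.57,0,0,0,85],[0,0,-1.57,0,0,0,85],[0,0,-1.57,0,0,0,85],[0,0,-1.57,0,0,0,85],[0,0,-1.57,0,0,0,85],[0,0,-1.57,0,0,0,85],[0,0,-1.57,0,0,0,85],[0,0,-1.57,0,0,0,85],[0,0,-1.57,0,0,0,85],[0,0,-1.57,0,0,0,85],[0,0,-1.57,0,0,0,35],[0,0,-1.57,0,0,0,35],[0,0,-1.57,0,0,0,35],[0,0,-1.57,0,0,0,35],[0,0,-1.57,0,0,0,35]]
  ]
}}

```text
clock: 11.6
tcp_pos: [0.5489, -0.1028, 0.0076]
orientation: [0.0, 0.849, 0.528, 0.0]
wrist_force: [1.1, -0.0, 2.4]
finger_gap: 0.0436
grip_force: 25.6
```

Call:
{"fn": "carry_out", "kwargs": {
  "plan": [
    [[0,0,0,0,0,0,35],[0,0,0,0,0,0,35],[0,0,0,0,0,0,35],[0,0,0,0,0,0,35],[0,0,0,0,0,20,35],[0,0,0,0,0,60,35],[0,0,0,0,0,100,35],[0,0,0,0,0,150,35],[0,0,0,0,0,190,35],[0,0,0,0,0,190,35]]
  ],
  "squeeze": 60
}}

```text
clock: 12.6
tcp_pos: [0.5519, -0.1038, 0.2034]
orientation: [0.004, 0.849, 0.528, 0.003]
wrist_force: [1.2, -1.4, -0.8]
finger_gap: 0.0429
grip_force: 61.0
```

Call:
{"fn": "carry_out", "kwargs": {
  "plan": [
    [[0,0,0,6,45,0,35],[0,0,0,12,95,0,35],[0,0,0,18,145,0,35],[0,0,0,23,185,0,35],[0,0,0,26,205,0,35],[0,0,0,26,213,0,35],[0,0,0,26,213,0,35],[0,0,0,26,213,0,35],[0,0,0,26,213,0,35]]
  ]
}}

```text
clock: 13.5
tcp_pos: [0.5746, 0.1088, 0.1972]
orientation: [0.0, 0.85, 0.527, -0.0]
wrist_force: [-0.4, -0.2, 0.1]
finger_gap: 0.0426
grip_force: 61.0
```

Run:
```python
from h import *
c=pic("scene","pics/scene4.png"); t=pic("top","pics/top4.png")
z=lambda a,x,y,w,h,k:cv2.resize(a[y:y+h,x:x+w],None,fx=k,fy=k,interpolation=cv2.INTER_CUBIC)
cv2.imwrite("pics/z4.png",np.hstack([z(t,185,160,60,80,6),z(c,310,150,60,80,6)])[...,::-1])
s=monitor.get_state();print(s["tcp_pos"],s["orientation"],s["wrist_force"],s["ft_torque"])
```

```text
[0.57476376 0.10890183 0.1974279 ] [ 1.00747557e-04  8.49935243e-01  5.26887152e-01 -4.23639335e-05] [ 0.64902658  0.07141115 -0.14994437] [0.01214101 0.00579183 0.02421755]
```

View pics/z4.png

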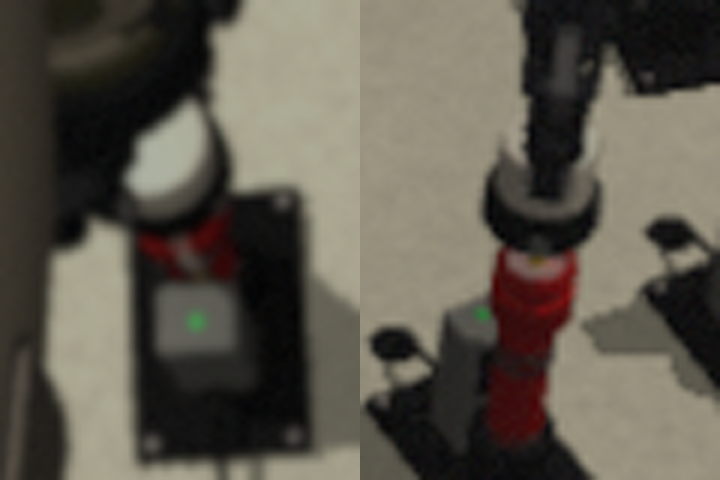

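The picture shows the cap level and centred above the lens, and the strip side still faces the post. Next I'll lower it to the bezel with a 1 mm y correction.

Call:
{"fn": "carry_out", "kwargs": {
  "plan": [
    [[0,0,0,0,1.5,-8,35],[0,0,0,0,1.5,-15,35],[0,0,0,0,1.5,-20,35],[0,0,0,0,1.5,-25,35],[0,0,0,0,1.5,-29,35],[0,0,0,0,1.5,-32,35],[0,0,0,0,1.5,-32,35],[0,0,0,0,1.5,-32,35]]
  ],
  "squeeze": 80
}}

```text
clock: 14.4
tcp_pos: [0.5748, 0.1117, 0.1655]
orientation: [0.0, 0.849, 0.528, 0.0]
wrist_force: [-0.4, -0.6, -0.2]
finger_gap: 0.0422
grip_force: 82.2
```

Call:
{"fn": "carry_out", "kwargs": {
  "plan": [
    [[0,0,0,0,-1,-2,35],[0,0,0,0,-1,-4,35],[0,0,0,0,-1,-6,35],[0,0,0,0,-1,-6,35]]
  ]
}}

```text
clock: 14.8
tcp_pos: [0.5752, 0.1107, 0.1601]
orientation: [0.0, 0.849, 0.528, 0.001]
wrist_force: [-0.5, -1.8, 5.8]
finger_gap: 0.0418
grip_force: 83.0
```

Call:
{"fn": "carry_out", "kwargs": {
  "plan": [
    [[0,0,0,0,0,-1.5,35],[0,0,0,0,0,-3,35],[0,0,0,0,0,-4.5,35],[0,0,0,0,0,-6,35],[0,0,0,0,0,-6,35]]
  ]
}}

```text
clock: 15.3
tcp_pos: [0.5746, 0.1107, 0.1531]
orientation: [-0.0, 0.849, 0.528, -0.0]
wrist_force: [0.1, 0.3, 0.2]
finger_gap: 0.042
grip_force: 83.1
```

It clicked. I'll press on until it's home.

Call:
{"fn": "carry_out", "kwargs": {
  "plan": [
    [[0,0,0,0,0,-1,35],[0,0,0,0,0,-2,35],[0,0,0,0,0,-3,35],[0,0,0,0,0,-3,35],[0,0,0,0,0,-3,35]]
  ]
}}

```text
clock: 15.8
tcp_pos: [0.576, 0.111, 0.153]
orientation: [0.001, 0.849, 0.528, 0.002]
wrist_force: [-1.9, 0.4, 13.9]
finger_gap: 0.0419
grip_force: 84.3
```

Call:
{"fn": "carry_out", "kwargs": {
  "plan": [
    [[0,0,0,-1,0,-1,35],[0,0,0,-1,0,-2,35],[0,0,0,-1,0,-2,35],[0,0,0,-1,0,-2,35],[0,0,0,-1,0,-2,35]]
  ]
}}

```text
clock: 16.3
tcp_pos: [0.5761, 0.1112, 0.153]
orientation: [0.002, 0.849, 0.528, 0.004]
wrist_force: [-3.0, -0.3, 21.1]
finger_gap: 0.0423
grip_force: 85.1
```

Run:
```python
from h import *
c=pic("scene","pics/scene5.png"); t=pic("top","pics/top5.png")
z=lambda a,x,y,w,h,k:cv2.resize(a[y:y+h,x:x+w],None,fx=k,fy=k,interpolation=cv2.INTER_CUBIC)
cv2.imwrite("pics/z5.png",np.hstack([z(t,190,170,50,60,8),z(c,315,165,50,60,8)])[...,::-1])
f=t.astype(np.float32)
for cc in([.5725,.1098],[.5748,.1104]):
  for r,zz in((.0202,.142),(.0202,.132),(.0142,.108)):
    th=np.radians(np.arange(160,226,2)); h=[]
    for a in th:
      u=proj("top",[cc[0]+r*np.cos(a),cc[1]+r*np.sin(a),zz]); p=cv2.getRectSubPix(f,(1,1),(float(u[0]),float(u[1]))).ravel(); h.append((p[1]+p[2])/(p[0]+1))
    h=np.array(h);w=np.clip(h-h.max()*.8,0,None); print(zz,np.degrees((w*th).sum()/w.sum()).round(1),h.max().round(2))
s=monitor.get_state();print(s["clock"],s["tcp_pos"],s["wrist_force"],s["grip_force"])
```

```text
0.142 187.2 1.77
0.132 191.4 1.72
0.108 201.1 1.66
0.142 191.8 1.84
0.132 185.0 1.79
0.108 184.0 1.84
16.4 [0.57613492 0.11114952 0.15299625] [-3.06709738  0.86659774 21.52643229] 85.07312893867493
```

View pics/z5.png

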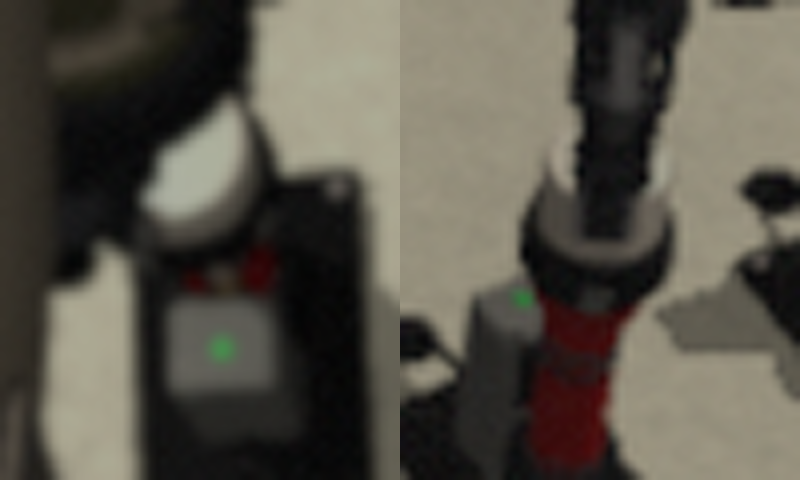

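The collar covers the bezel and the white line is centred over the post at (225,275). The height hasn't changed as the push rose to 21 N, so the cap is home. Handing in.

```bash
python3 -c "
from h import *
print(order.hand_in())"
```

```text
the job is handed in; nothing more can be done
None
```

I handed the job in at about 16.4 s with the strip facing the pins to within roughly 5° by camera estimate and the cap clicked on, fully home and held down at about 21 N; no verdict came back.

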